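# Make up two dental case trays

## Task

Make up the two case trays from the stock standing on the bench. The tray with one large and one small compartment is for the denture case: stand the full-arch cast in its large compartment and the short dropper bottle in its small one. The tray with two equal compartments is for the bridge case: put the quarter-arch cast in one compartment and the jar in the other, whichever way round, with everything upright and flat on the tray floor, and leave the tall bottle and the bur stand where they are.

Things in the scene. Friction and masses are not known exactly. Their poses are not given: they have to be found in the camera images.
- arch_cast: Full-arch dental cast in tan stone, teeth up, loose, about 0.2 kg: a block 50 mm along its x, 60 mm along its y and 32 mm high with rounded corners; on top a horseshoe of teeth, open towards its +x, up to 46 mm above the underside. Grip the block across its 50 mm. Origin: centre of the underside; z up. Starts with its x axis within 0.4 rad of the world x.
- quarter_cast: Quarter-arch dental cast in the same tan stone, loose, about 0.12 kg: a narrow block 28 mm along its x, 62 mm along its y and 32 mm high, with a straight row of four teeth along y on top, up to 46 mm above the underside. Origin: centre of the underside; z up. Starts with its x axis within 0.4 rad of the world x.
- short_bottle: Short round dropper bottle of amber glass with paper label, loose, about 0.06 kg: body 28 mm in diameter up to 42 mm, sloping shoulder to 48 mm, then a black cap 20 mm in diameter to 58 mm overall. The smaller of the two bottles. Origin: centre of the underside; z up.
- jar: Squat round white plastic jar, loose, about 0.08 kg: 44 mm in diameter up to 26 mm, screw lid 46 mm in diameter from there to 40 mm overall. Origin: centre of the underside; z up.
- tall_bottle: Tall round dropper bottle of amber glass, loose, not wanted in either kit, to be left standing: body 34 mm in diameter up to 62 mm, black cap up to 84 mm overall. Origin: centre of the underside; z up.
- bur_stand: Bur stand, loose, not wanted in either kit, to be left standing: aluminium block 34 mm along its x, 60 mm along its y, 26 mm high, with two rows of five thin steel burs standing up to 45 mm. Origin: centre of the underside; z up.
- denture_tray: Shallow white plastic tray fixed to the bench, 86 mm (its x) by 150 mm (its y) outside, with a large and a small compartment. Floor 3 mm above the bench, rim 12 mm, walls and divider 4 mm thick. Inside, the large one is 78 x 88 mm (x, y), centre at y = -27 mm; the small one 78 x 50 mm, centre at y = +46 mm. Origin: centre of the underside, z up. x within 0.3 rad of the world x.
- bridge_tray: Shallow white plastic tray fixed to the bench, 76 mm (its x) by 180 mm (its y) outside, with two equal compartments. Floor 3 mm above the bench, rim 12 mm, walls and divider 4 mm thick. Each compartment is 68 x 84 mm (x, y) inside, centres at y = -44 and +44 mm. Origin: centre of the underside, z up. x within 0.3 rad of the world x.

How it is judged:
At the end, for the whole second after the job is handed in: Arch cast in the large, short bottle in the small cell of the denture tray; quarter cast and jar one in each cell of the bridge tray; all upright (0.1 rad), under 4 mm above the tray floor, inside the cell's walls, at rest; tall bottle and bur stand within 30 mm of their start (x of arch_cast in the frame of denture_tray between -0.02 and 0.02 m and y of arch_cast in the frame of denture_tray between -0.049 and -0.005 m and z of each of arch_cast, short_bottle in the frame of denture_tray below 0.007 m and angle between each of arch_cast, short_bottle's own z axis and vertical below 0.1 rad and x of short_bottle in the frame of denture_tray between -0.028 and 0.028 m and y of short_bottle in the frame of denture_tray between 0.032 and 0.06 m and ((x of quarter_cast in the frame of bridge_tray between -0.024 and 0.024 m and y of quarter_cast in the frame of bridge_tray between 0.013 and 0.075 m and z of each of quarter_cast, jar in the frame of bridge_tray below 0.007 m and angle between each of quarter_cast, jar's own z axis and vertical below 0.1 rad and x of jar in the frame of bridge_tray between -0.014 and 0.014 m and y of jar in the frame of bridge_tray between -0.066 and -0.022 m) or (x of quarter_cast in the frame of bridge_tray between -0.024 and 0.024 m and y of quarter_cast in the frame of bridge_tray between -0.075 and -0.013 m and z of each of quarter_cast, jar in the frame of bridge_tray below 0.007 m and angle between each of quarter_cast, jar's own z axis and vertical below 0.1 rad and x of jar in the frame of bridge_tray between -0.014 and 0.014 m and y of jar in the frame of bridge_tray between 0.022 and 0.066 m)) and linear speed of each of arch_cast, short_bottle, quarter_cast, jar below 0.02 m/s and angular speed of each of arch_cast, short_bottle, quarter_cast, jar below 0.2 rad/s and distance of each of tall_bottle, bur_stand from where it was at the start of the episode below 0.03 m and angle between each of tall_bottle, bur_stand's own z axis and vertical below 0.2 rad); the robot touches nothing.
It fails at once if the tall bottle is shifted more than 30 mm or knocked over (distance of tall_bottle from where it was at the start of the episode above 0.03 m or angle between tall_bottle's own z axis and vertical above 0.4 rad).
It fails at once if the bur stand is shifted more than 30 mm or knocked over (distance of bur_stand from where it was at the start of the episode above 0.03 m or angle between bur_stand's own z axis and vertical above 0.4 rad).
It also fails if it takes over 102 s, if anything falls off the work surface, if the arm or the gripper's body presses on something with over 40 N, if the wrist force passes 120 N, or if a joint passes its speed limit or range.

## Robot

A 6-joint arm with a two-finger parallel gripper is mounted at the origin on the work surface. World frame = base frame: x ahead of the robot, y to its left, z up, the work surface at z = 0. Lengths are in m, angles in rad, forces in N, time in s.
With the tool pointing down it reaches from about 0.35 to 0.8 m from the base axis. Payload 7.3 kg.
Tool frame: the origin (TCP) lies midway between the tips of the shut fingers; the grasp point (between the pads) lies 19 mm behind it; z points along the fingers, y is the line along which they close (so a half turn about z gives the same grasp; the last joint's range is limited). The gripper opens to 85 mm and grips with 20 to 120 N. Pads are 22 mm wide; open, the fingers measure 114 mm over their backs; the gripper's body (76 mm by 85 mm) begins 54 mm behind the grasp point. The pads swing forward as they close: fully open they stand 13 mm farther back than shut.
Start: joints at [-1.349, 0.342, 1.524, -0, 1.275, -0.146], TCP at [0.189, -0.49, 0.231] pointing down, gripper open.
Joint ranges: [-2.53, 2.53], [-0.77, 2.02], [0.04, 2.7], [-1, 4.14], [0.28, 2.66], [-3.11, 3.11]. Speed limits (rad/s): [2.57, 2.57, 3.14, 3.14, 3.14, 3.14].

## Interface

Orientations are given as a unit quaternion [x, y, z, w].
In Python, from station import manip, optics gives the robot as it stands (manip), with the cameras (optics).
- The arm moves only by the tool drive_effector, called after "Request:" as name(argument=value, ...), one argument or row to a line, values as JSON. Schema: {"type":"object","properties":{"plan":{"type":"object","properties":{"tx":{"type":"array","items":{"type":"number"},"minItems":1,"maxItems":8},"ty":{"type":"array","items":{"type":"number"},"minItems":1,"maxItems":8},"tz":{"type":"array","items":{"type":"number"},"minItems":1,"maxItems":8},"drx":{"type":"array","items":{"type":"number"},"minItems":1,"maxItems":8},"dry":{"type":"array","items":{"type":"number"},"minItems":1,"maxItems":8},"drz":{"type":"array","items":{"type":"number"},"minItems":1,"maxItems":8}},"additionalProperties":false,"required":["tx","ty","tz","drx","dry","drz"]},"aperture":{"type":"number"},"force":{"type":"number"},"only":{"type":"string"},"quiet":{"type":"boolean"},"lines":{"type":"string"}},"required":["plan"],"additionalProperties":false}. plan is an object with one list for each field, all of the same length, 1 to 8, a row being the entries at one place: tx, ty, tz (the shift in shares of 0.8 m (1.0 is 0.8 m)), drx, dry, drz (a rotation vector in a scale on which 1.0 is 180 degrees); each row shifts and turns the commanded pose from where the row before left it, along the tool's axes as they then stand; what a row does not reach is not made up. A row lasts 1/10 s, in which the tool goes at most 0.05 m and 0.15 rad, less where a joint would pass 70% of its speed; a pose out of reach is approached as far as the arm can. aperture is the opening from 0.0 (shut) to 1.0 (fully open), set as the call begins (left out keeps the last). The fingers move at their own pace and stop on an object; force is the grip in N (left out, the last holds). Time passes only in rows, so rows that do not move let the fingers close. The tool returns the time, the measured TCP pose, the force, the opening and the grip force at its end. only (a regular expression) keeps the lines of the reply that match it, lines (a string "A,B") keeps lines A to B, and quiet returns only ok. A shift or turn number past 1, either way, is cut back to 1. Input that does not fit is refused with a message, and nothing moves.
- manip.observe(): the state, without advancing time (a new reading comes with each control period).
- optics.camera(name): name is "scene" or "top" or "wrist"; returns a dict with "color" (400x640x3 uint8, red, green, blue), "intrinsics" (3x3 intrinsics, pixels), "dist" ([k1, k2, p1, p2, k3] as OpenCV has them; the pictures are not rectified), "view" (4x4, takes a point from world to camera coordinates); the wrist camera has in their place "hand_eye" (4x4, takes a point from camera to tool coordinates, whose origin is the TCP and whose axes are the flange's). Camera axes: x right, y up, looking along -z (the intrinsics and any distortion apply to the point x, -y, -z); pixel columns grow to the right and rows downward; lengths in m; the calibration is good to about 2 mm. A picture is of the moment at which its call begins: read the wrist's pose just before it. There is no depth.
- manip.hand_in(): hands the job in; it is judged then, once.
The state is a dict: "time_s": time; "joint_pos": joint angles; "dq": joint speeds; "effort": joint torques, N m; "tcp_pos": TCP position; "orientation": TCP orientation; "wrist_force": force on the tool from outside, world axes, zero at the start; "moment": the same for the moment, N m; "gripper_width": opening from 0.0 (shut) to 1.0 (fully open); "gripper_force": force on a finger pad.
Only numpy, scipy, OpenCV 4.12 (cv2) and the standard library are available. Lean on these libraries where they do the work, as an engineer would, in place of code of your own. Each camera call takes 0.05 s, during which the arm holds its last target. There are 200 camera calls.

## Working session

There is one attempt and no reset: what is moved stays moved. The work goes in short steps, Python scripts to look and compute and a tool call to move; the robot and the scene stay as the last step left them, time stands still between calls to the robot, and variables do not carry over. Pictures are saved under pics/ and viewed, at most 15 in all, crops included, and the job is handed in when it is done.

```bash
ls; mkdir -p pics; python3 - <<'E'
from station import manip, optics
import cv2,numpy as np
print(manip.observe())
for n in("top","scene"):
    c=optics.camera(n); cv2.imwrite(f"pics/{n}0.png",c["color"][:,:,::-1]); print(n,c["intrinsics"],c["dist"],c["view"])
    np.savez(f"{n}.npz",**{k:np.array(c[k]) for k in c})
E
```

```text
pics
station.py
{'time_s': 0.0, 'joint_pos': array([-1.34897485e+00,  3.42762738e-01,  1.52502108e+00,  1.83264035e-05,
        1.27536414e+00, -1.45988208e-01]), 'dq': array([ 4.53596408e-04,  8.52600693e-05, -2.25200772e-04, -3.65753286e-04,
        1.22897904e-03, -1.27673140e-04]), 'effort': array([ 4.85000601e-04, -4.33684945e+01, -2.46013874e+01, -1.31477586e-04,
        7.85967131e-03,  7.64164838e-07]), 'tcp_pos': array([ 0.18872041, -0.48948912,  0.23060376]), 'orientation': array([ 9.83137304e-01,  1.82867267e-01, -2.07211409e-05, -7.77428007e-04]), 'wrist_force': array([-0.14002667, -0.20844904,  1.08885051]), 'moment': array([0.04591082, 0.05664418, 0.03371588]), 'gripper_force': 0.0, 'gripper_width': 1.0038341816237324}
top [[457.24533136   0.         326.81201034]
 [  0.         457.24533136 207.18231404]
 [  0.           0.           1.        ]] [-0.12222101  0.          0.          0.          0.        ] [[ 6.24478155e-04 -9.99826221e-01 -1.86316597e-02  1.42773021e-02]
 [ 9.94824330e-01 -1.27198586e-03  1.01601838e-01 -5.41774183e-01]
 [-1.01607881e-01 -1.85986765e-02  9.94650656e-01 -1.11766497e+00]
 [ 0.00000000e+00  0.00000000e+00  0.00000000e+00  1.00000000e+00]]
scene [[434.56065719   0.         314.98149126]
 [  0.         434.56065719 200.79922531]
 [  0.           0.           1.        ]] [0.02497057 0.         0.         0.         0.        ] [[-0.5932747   0.8046773  -0.02279422  0.30329693]
 [-0.50853991 -0.35268693  0.7854929   0.25576076]
 [ 0.62402908  0.47760483  0.61845075 -1.22598385]
 [ 0.          0.          0.          1.        ]]
```

View pics/top0.png

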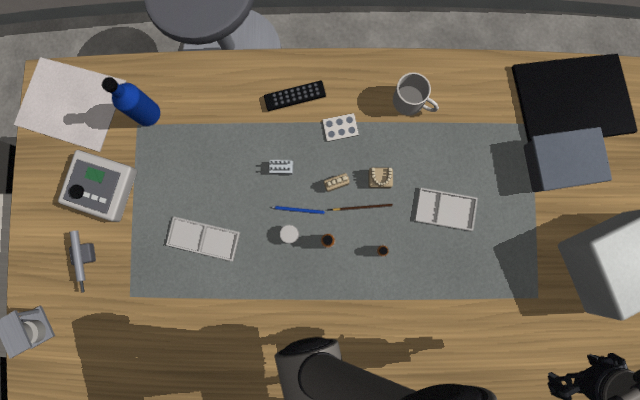

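View pics/scene0.png

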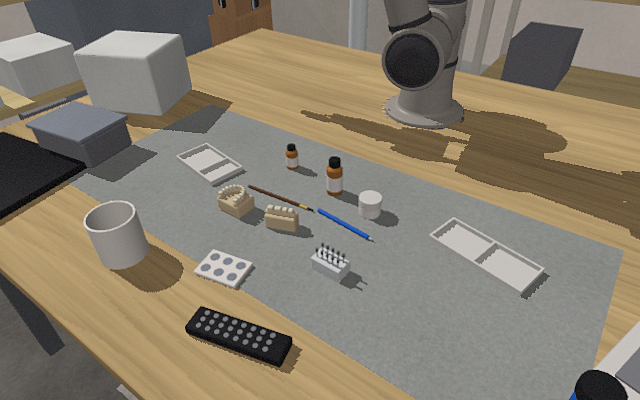

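```bash
python3 - <<'E'
import cv2,numpy as np
a=cv2.imread("pics/top0.png")
def g(im,x,y,w,h,s):
    o=cv2.resize(im[y:y+h,x:x+w],None,fx=s,fy=s,interpolation=cv2.INTER_CUBIC)
    for i in range(0,w,10): cv2.line(o,(i*s,0),(i*s,8 if i%50 else 16),(0,0,255),1); cv2.putText(o,str(x+i),(i*s,22),0,.35,(0,255,255),1) 
    for i in range(0,h,10): cv2.line(o,(0,i*s),(8,i*s),(0,0,255),1); cv2.putText(o,str(y+i),(10,i*s+4),0,.35,(0,255,255),1)
    return o
cv2.imwrite("pics/c1.png",g(a,160,205,160,65,5))
cv2.imwrite("pics/c2.png",g(a,320,160,160,100,5))
E
```

```text
(no output)
```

View pics/c1.png

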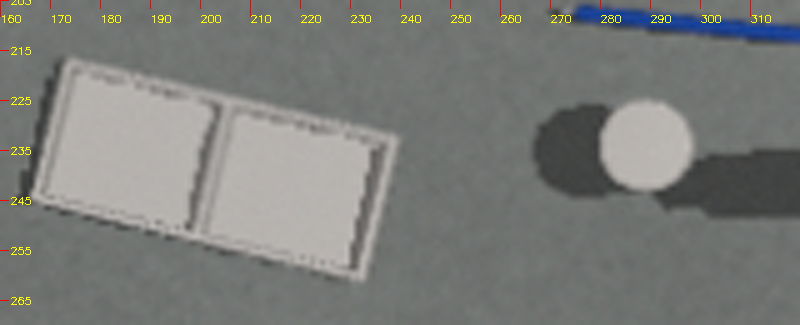

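View pics/c2.png

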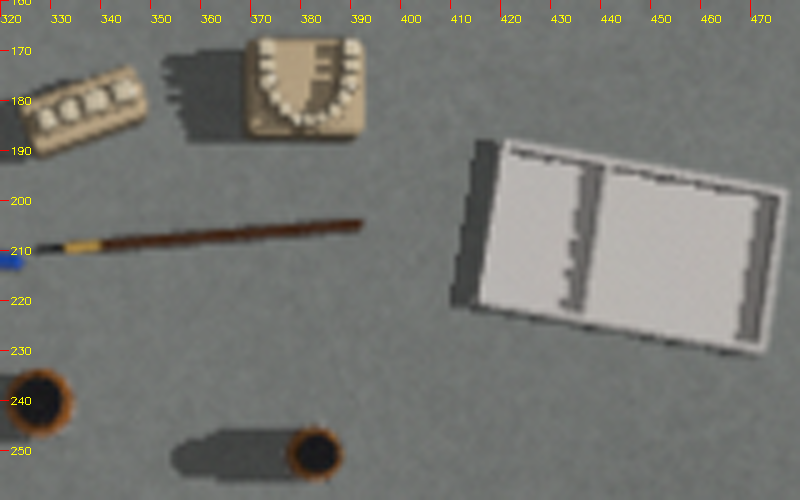

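The top crops give these pixels:
- **Bridge tray rim corners:** (173,216.5), (239.5,232), (232,260.5), (165,244.5).
- **Denture tray rim corners:** (419.5,188), (477,198.5), (472.5,231), (415,221.5). Its small cell is on the left.
- **Round items:** jar lid (288.5,234), short bottle cap (381.5,251), tall bottle cap (326,241).
- **Casts:** quarter cast near (334,182), arch cast near (379.5,178) with its open side up in the image.

The scene view shows everything standing, with a brush and a pen lying between the items.

```bash
cat > h.py <<'E'
import numpy as np,cv2
from scipy.spatial.transform import Rotation as Ro
from scipy.optimize import minimize,least_squares
def load(n): return dict(np.load(n+".npz"))
F=np.diag([1.,-1,-1])
def ray(c,V,uv,z):          # pixel -> world point on height z; V world->cam
    p=cv2.undistortPoints(np.array([[uv]],float),c["intrinsics"],c["dist"])[0,0]
    d=V[:3,:3].T@F@np.array([p[0],p[1],1]); o=-V[:3,:3].T@V[:3,3]
    return o+d*(z-o[2])/d[2]
def proj(c,V,P):
    Q=(np.asarray(P)@V[:3,:3].T+V[:3,3])@F
    return cv2.projectPoints(Q,np.zeros(3),np.zeros(3),c["intrinsics"],c["dist"])[0][:,0]
def rect(P):  # corners (4,2) -> mean, yaw
    return P.mean(0)
def go(s,x,y,z,a):  # tool-axis shift to world goal (rotation a of tool x about world z first)
    R=Ro.from_quat(s["orientation"]).as_matrix()
    cur=np.arctan2(R[1,0],R[0,0]); G=np.array([[np.cos(a),np.sin(a),0],[np.sin(a),-np.cos(a),0],[0,0,-1]])
    d=np.array([x,y,z])-s["tcp_pos"]
    print("rotvec tool",np.round(Ro.from_matrix(R.T@G).as_rotvec(),3),"shift before turn",np.round(R.T@d,4),"after turn",np.round(G.T@d,4))
E
python3 - <<'E'
from h import *
c=load("top");V=c["view"]
for n,pts,sx,sy in(("bridge",[(173,216.5),(239.5,232),(232,260.5),(165,244.5)],.076,.18),("denture",[(419.5,188),(477,198.5),(472.5,231),(415,221.5)],.086,.15)):
    P=np.array([ray(c,V,p,.012)[:2] for p in pts]); 
    m=np.array([[sx,sy],[sx,-sy],[-sx,-sy],[-sx,sy]])/2
    f=lambda q:(m@np.array([[np.cos(q[2]),np.sin(q[2])],[-np.sin(q[2]),np.cos(q[2])]])+q[:2]-P).ravel()
    r=least_squares(f,[*P.mean(0),0]); print(n,r.x.round(4),np.abs(r.fun).max().round(4))
for n,p,z in(("jar",(288.5,234),.04),("short",(381.5,251),.058),("tall",(326,241),.084)): print(n,ray(c,V,p,z).round(4))
hsv=cv2.cvtColor(c["color"],cv2.COLOR_RGB2HSV)
im=c["color"].astype(int); M=((im[:,:,0]-im[:,:,2])>18)
for n,(x0,y0,x1,y1),sx,sy in(("arch",(360,160,400,195),.05,.06),("quarter",(315,165,353,195),.028,.062)):
    m=np.zeros(M.shape,np.uint8); m[y0:y1,x0:x1]=M[y0:y1,x0:x1]; m=cv2.morphologyEx(m,cv2.MORPH_CLOSE,np.ones((5,5)))
    pt=np.argwhere(m)[:,::-1]; H=cv2.convexHull(pt.astype(np.float32))
    S=8; A=np.zeros(((y1-y0)*S,(x1-x0)*S),np.uint8); cc=cv2.resize(m[y0:y1,x0:x1]*255,None,fx=S,fy=S,interpolation=cv2.INTER_LINEAR)>127
    def cost(q):
        k=[]
        for z in(0,.032):
            for u in(-1,1):
                for v in(-1,1):
                  for cx,cy in((.004,0),(0,.004)):
                    X=u*(sx/2-cx);Y=v*(sy/2-cy);k.append((q[0]*.01+X*np.cos(q[2])-Y*np.sin(q[2]),q[1]*.01+X*np.sin(q[2])+Y*np.cos(q[2]),z))
        h=cv2.convexHull(((proj(c,V,np.array(k))-[x0,y0]+.5)*S).astype(np.float32)).astype(int)
        B=np.zeros_like(A);cv2.fillConvexPoly(B,h,1);B=B>0
        return 1-(B&cc).sum()/(B|cc).sum()
    g=ray(c,V,pt.mean(0),.025)
    best=min((minimize(cost,[g[0]*100,g[1]*100,w],method="Nelder-Mead",options=dict(initial_simplex=None,xatol=1e-3)) for w in(-.3,-.1,.1,.3)),key=lambda r:r.fun)
    print(n,(best.x*[.01,.01,1]).round(4),best.fun.round(3))
E
```

```text
bridge [ 0.4637  0.3339 -0.2252] 0.0015
denture [ 0.5366 -0.2896 -0.1703] 0.001
jar [0.4741 0.1085 0.04  ]
short [ 0.4321 -0.1187  0.058 ]
tall [0.4556 0.0149 0.084 ]
arch [ 0.6206 -0.1222 -0.0074] 0.136
quarter [ 0.6077 -0.0103  0.3553] 0.089
```

```bash
python3 - <<'E'
from h import *
from station import manip, optics
s=manip.observe(); go(s,.61,-.10,.22,np.pi/2)
E
```

```text
rotvec tool [-1.000e-03 -1.000e-03 -1.203e+00] shift before turn [ 0.5332 -0.212   0.0111] after turn [0.3895 0.4213 0.0107]
```

The manual's scale: shifts go in shares of 0.8 m and turns go in shares of 180 degrees. Converting my numbers, 0.0444 m / 0.8 = 0.0555, -0.0177 m / 0.8 = -0.0221.

Request:
drive_effector(
  plan={"tx":[0.0555, 0.0555, 0.0555, 0.0555, 0.0555, 0.0555, 0.0555, 0.0555], "ty":[-0.0221, -0.0221, -0.0221, -0.0221, -0.0221, -0.0221, -0.0221, -0.0221], "tz":[0.0013, 0.0013, 0.0013, 0.0013, 0.0013, 0.0013, 0.0013, 0.0013], "drx":[0, 0, 0, 0, 0, 0, 0, 0], "dry":[0, 0, 0, 0, 0, 0, 0, 0], "drz":[0, 0, 0, 0, 0, 0, 0, 0]},
)

```text
time_s: 0.9
tcp_pos: [0.4704, -0.2283, 0.223]
orientation: [0.983, 0.183, -0.0, -0.0]
wrist_force: [0.4, -0.9, 0.3]
gripper_width: 0.999
gripper_force: 0.0
```

Request:
drive_effector(
  plan={"tx":[0.0555, 0.0555, 0.0555, 0.0555], "ty":[-0.0221, -0.0221, -0.0221, -0.0221], "tz":[0.0013, 0.0013, 0.0013, 0.0013], "drx":[0, 0, 0, 0], "dry":[0, 0, 0, 0], "drz":[0, 0, 0, 0]},
)

```text
time_s: 1.3
tcp_pos: [0.6106, -0.0984, 0.2188]
orientation: [0.983, 0.183, -0.0, -0.0]
wrist_force: [-0.1, -0.5, 0.2]
gripper_width: 0.997
gripper_force: 0.0
```

Request:
drive_effector(
  plan={"tx":[0, 0, 0, 0, 0, 0, 0, 0], "ty":[0, 0, 0, 0, 0, 0, 0, 0], "tz":[0, 0, 0, 0, 0, 0, 0, 0], "drx":[0, 0, 0, 0, 0, 0, 0, 0], "dry":[0, 0, 0, 0, 0, 0, 0, 0], "drz":[-0.0477, -0.0477, -0.0477, -0.0477, -0.0477, -0.0477, -0.0477, -0.0477]},
)

```text
time_s: 2.1
tcp_pos: [0.6093, -0.1, 0.2187]
orientation: [0.706, 0.708, -0.0, -0.001]
wrist_force: [0.7, -0.0, -0.8]
gripper_width: 1.003
gripper_force: 0.0
```

Request:
drive_effector(
  plan={"tx":[0, 0], "ty":[0, 0], "tz":[0, 0], "drx":[0, 0], "dry":[0, 0], "drz":[0, 0]},
)

```text
time_s: 2.3
tcp_pos: [0.6095, -0.1001, 0.2189]
orientation: [0.71, 0.705, -0.0, -0.0]
wrist_force: [-0.1, 0.4, 0.0]
gripper_width: 0.998
gripper_force: 0.0
```

```bash
cat > wp.py <<'E'
from h import *
import sys
from station import manip, optics
def wrist(name):
    s=manip.observe(); c=optics.camera("wrist"); T=np.eye(4); T[:3,:3]=Ro.from_quat(s["orientation"]).as_matrix(); T[:3,3]=s["tcp_pos"]
    V=np.linalg.inv(T@np.array(c["hand_eye"]))
    c["view"]=V; np.savez(name+".npz",**{k:np.array(v) for k,v in c.items()}); cv2.imwrite(f"pics/{name}.png",c["color"][:,:,::-1])
    print(s["tcp_pos"].round(4),s["joint_pos"].round(3),s["time_s"]); return s,c,V
E
python3 -c "
from wp import *
s,c,V=wrist('w1'); print(c['hand_eye'],proj(c,V,[[.6206,-.1222,.04],[.6077,-.0103,.04]]))"
```

```text
[ 0.6095 -0.1001  0.2189] [-0.287  0.523  1.269 -0.     1.35  -0.28 ] 2.3
[[-6.00166050e-04  9.58704022e-01  2.84405059e-01  7.26605881e-02]
 [ 9.99999325e-01  8.58260300e-04 -7.82869185e-04  3.12405382e-04]
 [-9.94633408e-04  2.84404397e-01 -9.58703890e-01 -1.41809246e-01]
 [ 0.00000000e+00  0.00000000e+00  0.00000000e+00  1.00000000e+00]] [[329.27652598 194.16897778]
 [314.15116102  66.61695865]]
```

View pics/w1.png

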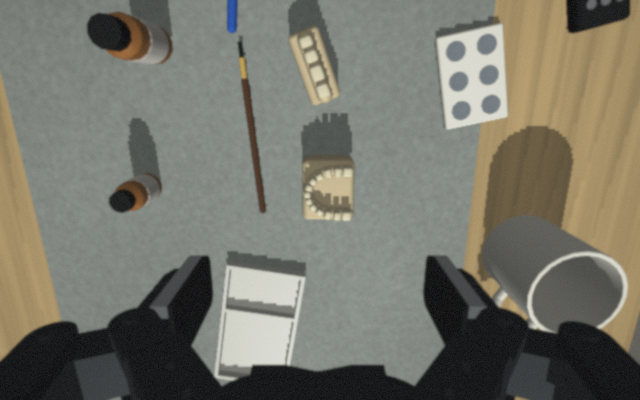

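The wrist view shows the arch cast at about (328,190) and the quarter cast at (315,65). Both are within 1–2 px of my predictions, so the poses hold. I'll descend on the arch.

```bash
python3 -c "
from wp import *
go(manip.observe(),.6206,-.1222,.002,np.pi/2-.007)"
```

```text
rotvec tool [-0. -0.  0.] shift before turn [-0.0221  0.0114  0.217 ] after turn [-0.022   0.0113  0.217 ]
```

Converted, 0.04 m / 0.8 = 0.05, 0.03 m / 0.8 = 0.0375.

Request:
drive_effector(
  plan={"tx":[-0.0275, 0, 0, 0, 0, 0, 0], "ty":[0.0143, 0, 0, 0, 0, 0, 0], "tz":[0.05, 0.05, 0.05, 0.05, 0.0375, 0.0338, 0], "drx":[0, 0, 0, 0, 0, 0, 0], "dry":[0, 0, 0, 0, 0, 0, 0], "drz":[0, 0, 0, 0, 0, 0, 0]},
)

```text
time_s: 3.05
tcp_pos: [0.6181, -0.1213, -0.0018]
orientation: [0.709, 0.705, -0.002, -0.004]
wrist_force: [-0.3, 0.1, 1.3]
gripper_width: 0.997
gripper_force: 0.0
```

Request:
drive_effector(
  plan={"tx":[0, 0, 0, 0, 0, 0, 0, 0], "ty":[0, 0, 0, 0, 0, 0, 0, 0], "tz":[0, 0, 0, 0, 0, 0, 0, 0], "drx":[0, 0, 0, 0, 0, 0, 0, 0], "dry":[0, 0, 0, 0, 0, 0, 0, 0], "drz":[0, 0, 0, 0, 0, 0, 0, 0]},
  aperture=0.0,
  force=40,
)

```text
time_s: 3.85
tcp_pos: [0.6222, -0.1226, 0.0045]
orientation: [0.708, 0.706, 0.001, 0.002]
wrist_force: [-0.9, 0.4, 6.4]
gripper_width: 0.58
gripper_force: 43.3
```

Converted, -0.04 m / 0.8 = -0.05, -0.03 m / 0.8 = -0.0375.

Request:
drive_effector(
  plan={"tx":[0, 0, 0, 0, 0, 0], "ty":[0, 0, 0, 0, 0, 0], "tz":[-0.0125, -0.0375, -0.05, -0.025, 0, 0], "drx":[0, 0, 0, 0, 0, 0], "dry":[0, 0, 0, 0, 0, 0], "drz":[0, 0, 0, 0, 0, 0]},
)

```text
time_s: 4.45
tcp_pos: [0.6206, -0.1221, 0.1023]
orientation: [0.708, 0.706, -0.0, 0.0]
wrist_force: [0.2, -0.6, -1.7]
gripper_width: 0.58
gripper_force: 42.4
```

```bash
python3 -c "
from wp import *
s=manip.observe();print(s['tcp_pos']);go(s,.532,-.3162,.10,2.971)"
```

```text
[ 0.6206142  -0.12206545  0.10234384]
rotvec tool [-0.     0.    -1.403] shift before turn [-0.1944 -0.088   0.0024] after turn [ 0.0544 -0.2064  0.0023]
```

Converted, -0.0389 m / 0.8 = -0.0486, -0.0176 m / 0.8 = -0.022, -0.14 rad / 3.1416 = -0.0446.

Request:
drive_effector(
  plan={"tx":[-0.0486, -0.0486, -0.0486, -0.0486, -0.0486, 0, 0, 0], "ty":[-0.022, -0.022, -0.022, -0.022, -0.022, 0, 0, 0], "tz":[0, 0, 0, 0, 0, 0, 0, 0], "drx":[0, 0, 0, 0, 0, 0, 0, 0], "dry":[0, 0, 0, 0, 0, 0, 0, 0], "drz":[0, 0, 0, 0, 0, -0.0446, -0.0446, -0.0446]},
)

```text
time_s: 5.25
tcp_pos: [0.5309, -0.3162, 0.1]
orientation: [0.544, 0.839, 0.0, -0.002]
wrist_force: [0.3, -0.3, -0.9]
gripper_width: 0.58
gripper_force: 42.3
```

Request:
drive_effector(
  plan={"tx":[0, 0, 0, 0, 0, 0, 0, 0], "ty":[0, 0, 0, 0, 0, 0, 0, 0], "tz":[0, 0, 0, 0, 0, 0, 0, 0], "drx":[0, 0, 0, 0, 0, 0, 0, 0], "dry":[0, 0, 0, 0, 0, 0, 0, 0], "drz":[-0.0446, -0.0446, -0.0446, -0.0446, -0.0446, -0.0446, -0.0446, 0]},
)

```text
time_s: 6.05
tcp_pos: [0.5314, -0.3157, 0.1002]
orientation: [0.086, 0.996, 0.001, -0.002]
wrist_force: [-0.5, -0.0, -0.8]
gripper_width: 0.578
gripper_force: 42.3
```

```bash
python3 -c "
from wp import *
s,c,V=wrist('w2');go(s,.532,-.3162,.006,2.971)
y=-.1703;R=np.array([[np.cos(y),-np.sin(y)],[np.sin(y),np.cos(y)]])
L=np.array([[.043,.075],[.043,-.075],[-.043,-.075],[-.043,.075],[.039,.021],[-.039,.021]])@R.T+[.5366,-.2896]
p=proj(c,V,np.c_[L,np.full(6,.012)]);print(p.round(1))
im=c['color'][:,:,::-1].copy()
for q in p: cv2.circle(im,tuple(int(round(v)) for v in q),2,(0,0,255),-1)
cv2.imwrite('pics/w2.png',im)"
```

```text
[ 0.5314 -0.3157  0.1002] [-0.66   0.634  1.419 -0.     1.093 -2.058] 6.05
rotvec tool [ 0.002 -0.003 -0.002] shift before turn [-0.001  -0.0006  0.0942] after turn [-0.0007 -0.0004  0.0942]
[[461.4 259. ]
 [248.3 259.7]
 [240.6 137.1]
 [476.2 136.2]
 [384.9 254.1]
 [391.  142.9]]
```

View pics/w2.png

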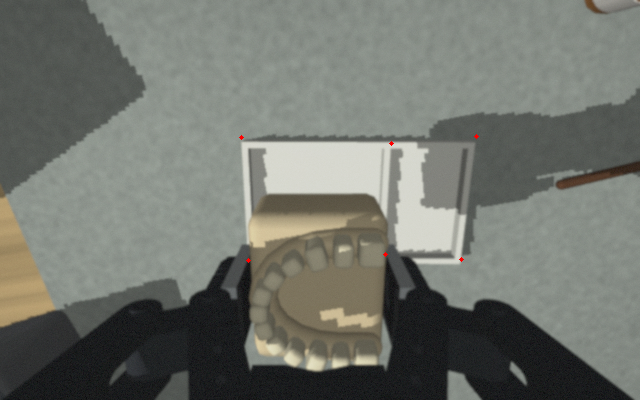

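The view shows the cast held level. The tray corners sit about 4 px lower than predicted (1–3 mm towards world +x), so I'll shift slightly and lower.

Converted, 0.03 m / 0.8 = 0.0375, 0.02 m / 0.8 = 0.025.

Request:
drive_effector(
  plan={"tx":[-0.0031, 0, 0, 0, 0, 0, 0], "ty":[-0.0008, 0, 0, 0, 0, 0, 0], "tz":[0.0375, 0.0375, 0.025, 0.0113, 0.0063, 0, 0], "drx":[0, 0, 0, 0, 0, 0, 0], "dry":[0, 0, 0, 0, 0, 0, 0], "drz":[0, 0, 0, 0, 0, 0, 0]},
)

```text
time_s: 6.8
tcp_pos: [0.5353, -0.3179, 0.0091]
orientation: [0.087, 0.996, -0.001, 0.001]
wrist_force: [0.5, -0.2, -1.8]
gripper_width: 0.575
gripper_force: 42.3
```

Request:
drive_effector(
  plan={"tx":[0, 0, 0], "ty":[0, 0, 0], "tz":[0, 0, 0], "drx":[0, 0, 0], "dry":[0, 0, 0], "drz":[0, 0, 0]},
  aperture=0.68,
)

```text
time_s: 7.1
tcp_pos: [0.535, -0.3176, 0.0088]
orientation: [0.087, 0.996, -0.0, 0.0]
wrist_force: [-0.2, -0.3, -0.3]
gripper_width: 0.683
gripper_force: 0.0
```

Request:
drive_effector(
  plan={"tx":[0, 0, 0, 0, 0, 0], "ty":[0, 0, 0, 0, 0, 0], "tz":[-0.025, -0.0375, -0.0625, -0.0625, 0, 0], "drx":[0, 0, 0, 0, 0, 0], "dry":[0, 0, 0, 0, 0, 0], "drz":[0, 0, 0, 0, 0, 0]},
)

```text
time_s: 7.7
tcp_pos: [0.5352, -0.3178, 0.16]
orientation: [0.087, 0.996, -0.001, 0.001]
wrist_force: [-0.1, -0.0, -1.1]
gripper_width: 0.676
gripper_force: 0.0
```

```bash
python3 -c "
from wp import *
s,c,V=wrist('w3')
go(s,.6077,-.0103,.15,np.pi/2+.355)"
```

```text
[ 0.5352 -0.3178  0.16  ] [-0.659  0.577  1.344 -0.     1.217 -2.056] 7.7
rotvec tool [0.    0.004 1.042] shift before turn [-0.0182  0.3154  0.0095] after turn [0.2631 0.1748 0.01  ]
```

View pics/w3.png

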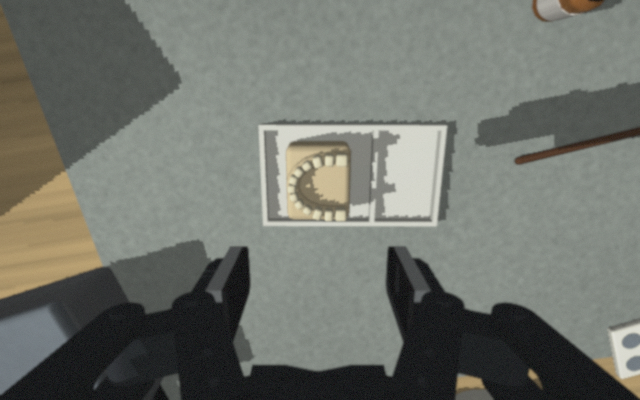

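The arch cast stands in the large cell, spanning about (287–350, 142–222), clear of the walls. Next is the quarter cast.

Converted, 0.0451 m / 0.8 = 0.0564, -0.0026 m / 0.8 = -0.0033.

Request:
drive_effector(
  plan={"tx":[-0.0033, -0.0033, -0.0033, -0.0033, -0.0033, -0.0033, -0.0033], "ty":[0.0564, 0.0564, 0.0564, 0.0564, 0.0564, 0.0564, 0.0564], "tz":[0.0013, 0.0013, 0.0013, 0.0013, 0.0013, 0.0013, 0.0013], "drx":[0, 0, 0, 0, 0, 0, 0], "dry":[0, 0, 0, 0, 0, 0, 0], "drz":[0, 0, 0, 0, 0, 0, 0]},
  aperture=0.8,
)

```text
time_s: 8.45
tcp_pos: [0.6063, -0.0077, 0.149]
orientation: [0.087, 0.996, 0.0, -0.002]
wrist_force: [2.1, 0.6, -0.0]
gripper_width: 0.804
gripper_force: 0.0
```

Request:
drive_effector(
  plan={"tx":[0, 0, 0, 0, 0, 0, 0, 0], "ty":[0, 0, 0, 0, 0, 0, 0, 0], "tz":[0, 0, 0, 0, 0, 0, 0, 0], "drx":[0, 0, 0, 0, 0, 0, 0, 0], "dry":[0, 0, 0, 0, 0, 0, 0, 0], "drz":[0.0474, 0.0474, 0.0474, 0.0474, 0.0474, 0.0474, 0.0474, 0]},
)

```text
time_s: 9.25
tcp_pos: [0.6062, -0.0095, 0.1492]
orientation: [0.572, 0.82, -0.001, -0.002]
wrist_force: [0.5, -0.0, 0.0]
gripper_width: 0.802
gripper_force: 0.0
```

```bash
python3 -c "
from wp import *
s=manip.observe();print(s['joint_pos'])
go(s,.6077,-.0103,.004,np.pi/2+.355)"
```

```text
[-1.42005691e-01  5.62339570e-01  1.40196422e+00 -8.90028741e-05
  1.18118135e+00 -4.94567417e-01]
rotvec tool [-0.003 -0.002 -0.002] shift before turn [-0.0015  0.0017  0.1451] after turn [-0.0013  0.0012  0.1452]
```

Converted, 0.04 m / 0.8 = 0.05, 0.018 m / 0.8 = 0.0225.

Request:
drive_effector(
  plan={"tx":[-0.0018, 0, 0, 0, 0, 0], "ty":[0.0018, 0, 0, 0, 0, 0], "tz":[0.05, 0.05, 0.05, 0.0225, 0.0088, 0], "drx":[0, 0, 0, 0, 0, 0], "dry":[0, 0, 0, 0, 0, 0], "drz":[0, 0, 0, 0, 0, 0]},
)

```text
time_s: 9.85
tcp_pos: [0.6081, -0.0104, 0.0049]
orientation: [0.571, 0.821, -0.001, -0.001]
wrist_force: [0.3, -0.0, 0.7]
gripper_width: 0.799
gripper_force: 0.0
```

Request:
drive_effector(
  plan={"tx":[0, 0, 0, 0, 0, 0, 0, 0], "ty":[0, 0, 0, 0, 0, 0, 0, 0], "tz":[0, 0, 0, 0, 0, 0, 0, 0], "drx":[0, 0, 0, 0, 0, 0, 0, 0], "dry":[0, 0, 0, 0, 0, 0, 0, 0], "drz":[0, 0, 0, 0, 0, 0, 0, 0]},
  aperture=0.0,
  force=35,
)

```text
time_s: 10.65
tcp_pos: [0.6098, -0.0106, 0.0077]
orientation: [0.571, 0.821, 0.0, 0.001]
wrist_force: [-1.3, 0.3, 6.3]
gripper_width: 0.322
gripper_force: 36.3
```

Request:
drive_effector(
  plan={"tx":[0, 0, 0, 0, 0, 0], "ty":[0, 0, 0, 0, 0, 0], "tz":[-0.0125, -0.0375, -0.05, -0.0375, 0, 0], "drx":[0, 0, 0, 0, 0, 0], "dry":[0, 0, 0, 0, 0, 0], "drz":[0, 0, 0, 0, 0, 0]},
)

```text
time_s: 11.25
tcp_pos: [0.609, -0.0104, 0.1169]
orientation: [0.572, 0.821, 0.0, 0.0]
wrist_force: [-0.0, 0.2, -2.4]
gripper_width: 0.32
gripper_force: 35.4
```

```bash
python3 -c "
from wp import *
s=manip.observe();y=-.2252
b=np.array([.4637,.3339]);q=b+.044*np.array([-np.sin(y),np.cos(y)]);print(q, b*2-q)
go(s,*q,.11,np.pi/2+y)"
```

```text
[0.47352526 0.37678898] [0.45387474 0.29101102]
rotvec tool [0.001 0.    0.579] shift before turn [0.4102 0.0072 0.0067] after turn [ 0.3472 -0.2185  0.0069]
```

Converted, 0.0456 m / 0.8 = 0.057, 0.0008 m / 0.8 = 0.001.

Request:
drive_effector(
  plan={"tx":[0.057, 0.057, 0.057, 0.057, 0.057, 0.057, 0.057, 0.057], "ty":[0.001, 0.001, 0.001, 0.001, 0.001, 0.001, 0.001, 0.001], "tz":[0, 0, 0, 0, 0, 0, 0, 0], "drx":[0, 0, 0, 0, 0, 0, 0, 0], "dry":[0, 0, 0, 0, 0, 0, 0, 0], "drz":[0, 0, 0, 0, 0, 0, 0, 0]},
)

```text
time_s: 12.05
tcp_pos: [0.4866, 0.335, 0.1143]
orientation: [0.572, 0.821, -0.002, -0.001]
wrist_force: [0.8, -0.4, -1.4]
gripper_width: 0.32
gripper_force: 35.3
```

Request:
drive_effector(
  plan={"tx":[0.057, 0, 0, 0, 0, 0, 0], "ty":[0.001, 0, 0, 0, 0, 0, 0], "tz":[0, 0, 0, 0, 0, 0, 0], "drx":[0, 0, 0, 0, 0, 0, 0], "dry":[0, 0, 0, 0, 0, 0, 0], "drz":[0, 0.0462, 0.0462, 0.0462, 0.0462, 0, 0]},
)

```text
time_s: 12.75
tcp_pos: [0.4729, 0.3766, 0.1149]
orientation: [0.781, 0.624, -0.001, -0.0]
wrist_force: [0.1, 0.1, -2.7]
gripper_width: 0.323
gripper_force: 35.2
```

```bash
python3 -c "
from wp import *
s,c,V=wrist('w4');go(s,.4735,.3768,.010,np.pi/2-.2252)
y=-.2252;R=np.array([[np.cos(y),-np.sin(y)],[np.sin(y),np.cos(y)]])
L=np.array([[.038,.09],[.038,-.09],[-.038,-.09],[-.038,.09],[.034,.0],[-.034,.0]])@R.T+[.4637,.3339]
p=proj(c,V,np.c_[L,np.full(6,.012)])
im=c['color'][:,:,::-1].copy()
for q in p: cv2.circle(im,tuple(int(round(v)) for v in q),2,(0,0,255),-1)
cv2.imwrite('pics/w4.png',im)"
```

```text
[0.4729 0.3766 0.1149] [ 0.546  0.594  1.448 -0.     1.102  0.768] 12.75
rotvec tool [-0.002  0.002  0.003] shift before turn [0.0005 0.0007 0.1049] after turn [0.0004 0.0006 0.1049]
```

View pics/w4.png

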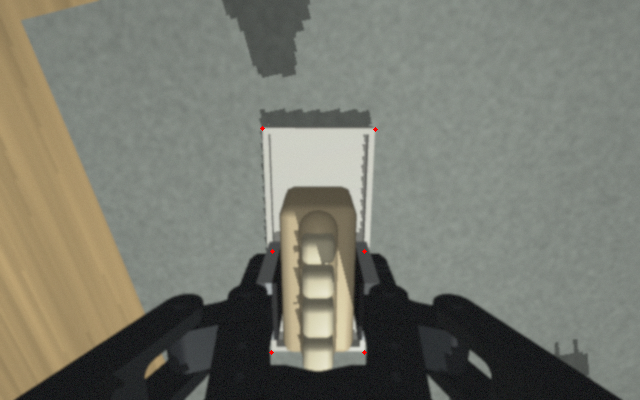

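The projected tray corners coincide with the picture ((263,128), (375,129)), and the cast is over the +y cell. I'll lower and release.

Converted, 0.04 m / 0.8 = 0.05, 0.03 m / 0.8 = 0.0375.

Request:
drive_effector(
  plan={"tx":[0.0006, 0, 0, 0, 0, 0, 0], "ty":[0.0009, 0, 0, 0, 0, 0, 0], "tz":[0.05, 0.0375, 0.025, 0.0113, 0.0063, 0, 0], "drx":[0, 0, 0, 0, 0, 0, 0], "dry":[0, 0, 0, 0, 0, 0, 0], "drz":[0, 0, 0, 0, 0, 0, 0]},
)

```text
time_s: 13.5
tcp_pos: [0.475, 0.3777, 0.0133]
orientation: [0.782, 0.623, 0.001, 0.0]
wrist_force: [-0.0, -0.1, -0.9]
gripper_width: 0.322
gripper_force: 35.2
```

Request:
drive_effector(
  plan={"tx":[0, 0, 0], "ty":[0, 0, 0], "tz":[0, 0, 0], "drx":[0, 0, 0], "dry":[0, 0, 0], "drz":[0, 0, 0]},
  aperture=0.43,
)

```text
time_s: 13.8
tcp_pos: [0.4747, 0.3776, 0.013]
orientation: [0.782, 0.623, 0.001, 0.0]
wrist_force: [-0.3, 0.3, 0.7]
gripper_width: 0.427
gripper_force: 0.0
```

Request:
drive_effector(
  plan={"tx":[0, 0, 0, 0, 0, 0], "ty":[0, 0, 0, 0, 0, 0], "tz":[-0.025, -0.0375, -0.0625, -0.05, 0, 0], "drx":[0, 0, 0, 0, 0, 0], "dry":[0, 0, 0, 0, 0, 0], "drz":[0, 0, 0, 0, 0, 0]},
)

```text
time_s: 14.4
tcp_pos: [0.4746, 0.3775, 0.1535]
orientation: [0.782, 0.623, 0.001, 0.0]
wrist_force: [-0.7, 0.9, -1.3]
gripper_width: 0.425
gripper_force: 0.0
```

```bash
python3 -c "
from wp import *
s,c,V=wrist('w5')
go(s,.4741,.1085,.15,np.pi/2-.1)"
```

```text
[0.4746 0.3775 0.1535] [ 0.546  0.555  1.402 -0.     1.182  0.772] 14.4
rotvec tool [ 0.002 -0.002 -0.126] shift before turn [-0.2623  0.0598  0.0031] after turn [-0.2677  0.0264  0.0035]
```

View pics/w5.png

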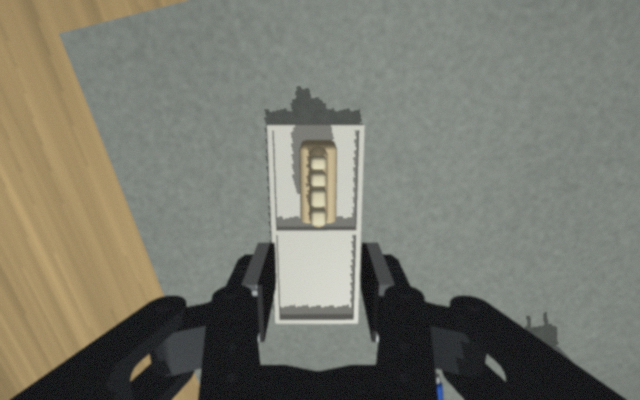

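Converted, -0.0437 m / 0.8 = -0.0546, 0.01 m / 0.8 = 0.0125, -0.126 rad / 3.1416 = -0.0401.

```bash
python3 -c "
from wp import *
c=load('w5');V=c['view'];y=-.2252;R=np.array([[np.cos(y),-np.sin(y)],[np.sin(y),np.cos(y)]])
for p,z in(((318,141),.035),((319,222),.035),((317,226),.012),((317,230),.012)): print(p,((ray(c,V,p,z)[:2]-[.4637,.3339])@R).round(4))"
```

```text
(318, 141) [0.0019 0.0812]
(319, 222) [0.0026 0.0187]
(317, 226) [0.001  0.0064]
(317, 230) [0.001  0.0028]
```

Request:
drive_effector(
  plan={"tx":[-0.0546, -0.0546, -0.0546, -0.0546, -0.0546, -0.0546, 0, 0], "ty":[0.0125, 0.0125, 0.0125, 0.0125, 0.0125, 0.0125, 0, 0], "tz":[0.0006, 0.0006, 0.0006, 0.0006, 0.0006, 0.0006, 0, 0], "drx":[0, 0, 0, 0, 0, 0, 0, 0], "dry":[0, 0, 0, 0, 0, 0, 0, 0], "drz":[0, 0, 0, 0, 0, 0, -0.0401, 0]},
  aperture=1.0,
)

```text
time_s: 15.25
tcp_pos: [0.4732, 0.107, 0.1479]
orientation: [0.742, 0.67, -0.001, -0.001]
wrist_force: [-0.3, -0.5, 0.9]
gripper_width: 1.002
gripper_force: 0.0
```

```bash
python3 -c "
from wp import *
s,c,V=wrist('w6')
g=c['color'].astype(int);print(proj(c,V,[[.4741,.1085,.04],[.4556,.0149,.084]]))
go(s,.4741,.1085,.012,np.pi/2-.1)"
```

```text
[0.4732 0.107  0.1479] [0.064 0.36  1.751 0.    1.033 0.166] 15.25
[[318.43927098 190.70155121]
 [305.31061426 343.0656701 ]]
rotvec tool [-0.003  0.001 -0.002] shift before turn [0.0016 0.0012 0.1359] after turn [0.0016 0.0007 0.1359]
```

View pics/w6.png

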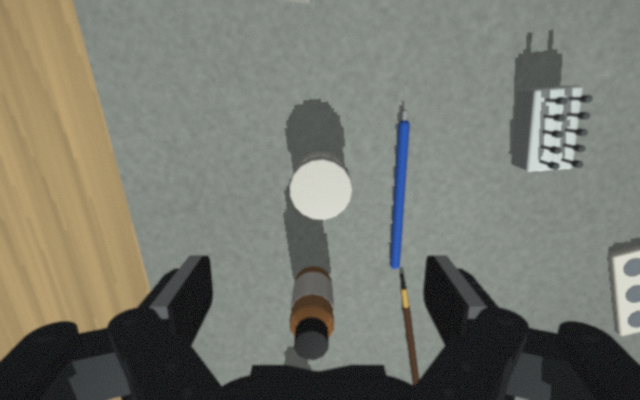

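The jar lid shows at (321,189), 2.6 px right of prediction, so I'll shift about +1.5 mm in tool y. The pen is close to the right finger, so I'll descend only partly open.

Converted, 0.04 m / 0.8 = 0.05, 0.03 m / 0.8 = 0.0375.

Request:
drive_effector(
  plan={"tx":[0.002, 0, 0, 0, 0, 0], "ty":[0.0031, 0, 0, 0, 0, 0], "tz":[0.0375, 0.05, 0.05, 0.025, 0.01, 0], "drx":[0, 0, 0, 0, 0, 0], "dry":[0, 0, 0, 0, 0, 0], "drz":[0, 0, 0, 0, 0, 0]},
  aperture=0.74,
)

```text
time_s: 15.9
tcp_pos: [0.4758, 0.1104, 0.0101]
orientation: [0.742, 0.671, -0.001, -0.001]
wrist_force: [-0.3, -0.1, 1.4]
gripper_width: 0.739
gripper_force: 0.0
```

Request:
drive_effector(
  plan={"tx":[0, 0, 0, 0, 0, 0, 0], "ty":[0, 0, 0, 0, 0, 0, 0], "tz":[0, 0, 0, 0, 0, 0, 0], "drx":[0, 0, 0, 0, 0, 0, 0], "dry":[0, 0, 0, 0, 0, 0, 0], "drz":[0, 0, 0, 0, 0, 0, 0]},
  aperture=0.0,
  force=30,
)

```text
time_s: 16.6
tcp_pos: [0.4775, 0.1099, 0.0124]
orientation: [0.742, 0.671, 0.001, 0.001]
wrist_force: [-1.2, 1.8, 7.1]
gripper_width: 0.526
gripper_force: 31.1
```

Request:
drive_effector(
  plan={"tx":[0, 0, 0, 0, 0, 0], "ty":[0, 0, 0, 0, 0, 0], "tz":[-0.0125, -0.0375, -0.05, -0.0375, 0, 0], "drx":[0, 0, 0, 0, 0, 0], "dry":[0, 0, 0, 0, 0, 0], "drz":[0, 0, 0, 0, 0, 0]},
)

```text
time_s: 17.2
tcp_pos: [0.4766, 0.1096, 0.1219]
orientation: [0.742, 0.671, 0.0, 0.0]
wrist_force: [-0.9, 0.1, -0.7]
gripper_width: 0.531
gripper_force: 31.0
```

```bash
python3 -c "
from wp import *
s=manip.observe()
go(s,.4539,.2910,.12,np.pi/2-.2252)"
```

```text
rotvec tool [ 0.001 -0.     0.125] shift before turn [ 0.1782 -0.0408  0.0019] after turn [ 0.1717 -0.0627  0.0019]
```

Converted, 0.0445 m / 0.8 = 0.0556, -0.0102 m / 0.8 = -0.0128, 0.125 rad / 3.1416 = 0.0398.

Request:
drive_effector(
  plan={"tx":[0.0556, 0.0556, 0.0556, 0.0556, 0, 0, 0], "ty":[-0.0128, -0.0128, -0.0128, -0.0128, 0, 0, 0], "tz":[0, 0, 0, 0, 0, 0, 0], "drx":[0, 0, 0, 0, 0, 0, 0], "dry":[0, 0, 0, 0, 0, 0, 0], "drz":[0, 0, 0, 0, 0.0398, 0, 0]},
)

```text
time_s: 17.9
tcp_pos: [0.4532, 0.2901, 0.12]
orientation: [0.781, 0.624, -0.001, -0.0]
wrist_force: [0.1, -0.7, -1.2]
gripper_width: 0.525
gripper_force: 31.0
```

```bash
python3 -c "
from wp import *
s=manip.observe()
go(s,.4539,.2910,.0155,np.pi/2-.2252)"
```

```text
rotvec tool [-0.002  0.002  0.003] shift before turn [0.0012 0.0007 0.1045] after turn [0.001  0.0005 0.1045]
```

Converted, 0.04 m / 0.8 = 0.05, 0.03 m / 0.8 = 0.0375.

Request:
drive_effector(
  plan={"tx":[0.0015, 0, 0, 0, 0, 0, 0], "ty":[0.0009, 0, 0, 0, 0, 0, 0], "tz":[0.05, 0.0375, 0.025, 0.0125, 0.0063, 0, 0], "drx":[0, 0, 0, 0, 0, 0, 0], "dry":[0, 0, 0, 0, 0, 0, 0], "drz":[0, 0, 0, 0, 0, 0, 0]},
)

```text
time_s: 18.6
tcp_pos: [0.4556, 0.2919, 0.0171]
orientation: [0.782, 0.623, 0.001, 0.0]
wrist_force: [0.0, -0.1, -0.8]
gripper_width: 0.532
gripper_force: 31.0
```

Request:
drive_effector(
  plan={"tx":[0, 0, 0], "ty":[0, 0, 0], "tz":[0, 0, 0], "drx":[0, 0, 0], "dry":[0, 0, 0], "drz":[0, 0, 0]},
  aperture=0.63,
)

```text
time_s: 18.9
tcp_pos: [0.455, 0.292, 0.0167]
orientation: [0.782, 0.623, 0.0, 0.0]
wrist_force: [-0.3, -0.9, -0.4]
gripper_width: 0.627
gripper_force: 0.0
```

Request:
drive_effector(
  plan={"tx":[0, 0, 0, 0, 0, 0], "ty":[0, 0, 0, 0, 0, 0], "tz":[-0.025, -0.0375, -0.0625, -0.05, 0, 0], "drx":[0, 0, 0, 0, 0, 0], "dry":[0, 0, 0, 0, 0, 0], "drz":[0, 0, 0, 0, 0, 0]},
)

```text
time_s: 19.5
tcp_pos: [0.4551, 0.2921, 0.1572]
orientation: [0.782, 0.623, 0.001, 0.0]
wrist_force: [-0.2, -0.4, -0.8]
gripper_width: 0.63
gripper_force: 0.0
```

```bash
python3 -c "
from wp import *
s,c,V=wrist('w7')
go(s,.4321,-.1187,.15,np.pi/2-.1703)"
```

```text
[0.4551 0.2921 0.1572] [ 0.429  0.439  1.592 -0.     1.108  0.654] 19.5
rotvec tool [ 0.002 -0.001 -0.054] shift before turn [-0.4056  0.0692  0.0068] after turn [-0.4087  0.047   0.0072]
```

View pics/w7.png

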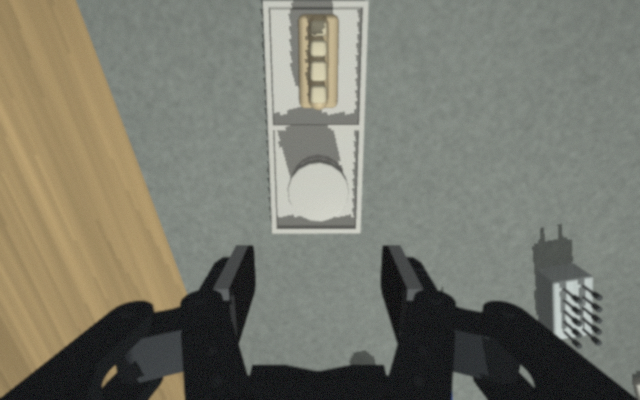

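Both bridge-case items are placed: the jar at (318,190) in the near cell and the quarter cast in the far one. Now the short bottle.

Converted, -0.0451 m / 0.8 = -0.0564, 0.0077 m / 0.8 = 0.0096.

Request:
drive_effector(
  plan={"tx":[-0.0564, -0.0564, -0.0564, -0.0564, -0.0564, -0.0564, -0.0564, -0.0564], "ty":[0.0096, 0.0096, 0.0096, 0.0096, 0.0096, 0.0096, 0.0096, 0.0096], "tz":[0, 0, 0, 0, 0, 0, 0, 0], "drx":[0, 0, 0, 0, 0, 0, 0, 0], "dry":[0, 0, 0, 0, 0, 0, 0, 0], "drz":[0, 0, 0, 0, 0, 0, 0, 0]},
  aperture=0.63,
)

```text
time_s: 20.35
tcp_pos: [0.433, -0.075, 0.1548]
orientation: [0.782, 0.623, -0.001, -0.001]
wrist_force: [0.4, 0.2, -0.2]
gripper_width: 0.629
gripper_force: 0.0
```

Request:
drive_effector(
  plan={"tx":[-0.0564, 0, 0], "ty":[0.0096, 0, 0], "tz":[0, 0, 0], "drx":[0, 0, 0], "dry":[0, 0, 0], "drz":[-0.0172, 0, 0]},
)

```text
time_s: 20.65
tcp_pos: [0.4308, -0.1196, 0.1549]
orientation: [0.766, 0.643, -0.001, -0.002]
wrist_force: [-0.1, -0.2, 0.1]
gripper_width: 0.632
gripper_force: 0.0
```

```bash
python3 -c "
from wp import *
s,c,V=wrist('w8');print(proj(c,V,[[.4321,-.1187,.058],[.4321,-.1187,0]]))
go(s,.4321,-.1187,.012,np.pi/2-.1703)"
```

```text
[ 0.4308 -0.1196  0.1549] [-0.443  0.288  1.839  0.     1.018 -0.269] 20.65
[[319.10848072 195.92650522]
 [318.98942103 176.31501417]]
rotvec tool [-0.003 -0.001 -0.004] shift before turn [0.001  0.0016 0.1429] after turn [0.0011 0.0012 0.1429]
```

View pics/w8.png

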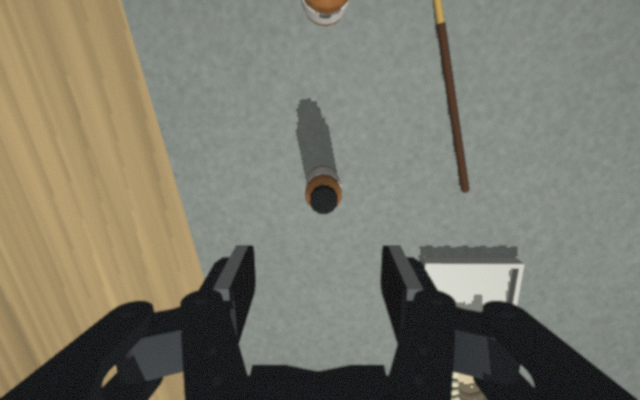

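The short bottle cap is at (323.5,198.5), against a prediction of (319,196), so I'll add about 2.5 mm in tool y.

The manual's scale: shifts go in shares of 0.8 m and turns go in shares of 180 degrees. Converting my numbers, 0.04 m / 0.8 = 0.05, 0.02 m / 0.8 = 0.025.

Request:
drive_effector(
  plan={"tx":[0, 0, 0, 0, 0, 0], "ty":[0.005, 0, 0, 0, 0, 0], "tz":[0.05, 0.05, 0.05, 0.025, 0.0088, 0], "drx":[0, 0, 0, 0, 0, 0], "dry":[0, 0, 0, 0, 0, 0], "drz":[0, 0, 0, 0, 0, 0]},
)

```text
time_s: 21.3
tcp_pos: [0.4353, -0.1185, 0.0086]
orientation: [0.764, 0.645, -0.001, -0.001]
wrist_force: [0.5, -1.0, -0.2]
gripper_width: 0.627
gripper_force: 0.0
```

Request:
drive_effector(
  plan={"tx":[0, 0, 0, 0, 0, 0, 0], "ty":[0, 0, 0, 0, 0, 0, 0], "tz":[0, 0, 0, 0, 0, 0, 0], "drx":[0, 0, 0, 0, 0, 0, 0], "dry":[0, 0, 0, 0, 0, 0, 0], "drz":[0, 0, 0, 0, 0, 0, 0]},
  aperture=0.0,
  force=25,
)

```text
time_s: 22.0
tcp_pos: [0.4366, -0.1201, 0.0105]
orientation: [0.765, 0.644, 0.001, 0.001]
wrist_force: [0.2, 3.6, 6.5]
gripper_width: 0.318
gripper_force: 25.2
```

Request:
drive_effector(
  plan={"tx":[0, 0, 0, 0, 0, 0], "ty":[0, 0, 0, 0, 0, 0], "tz":[-0.0125, -0.0375, -0.05, -0.0375, 0, 0], "drx":[0, 0, 0, 0, 0, 0], "dry":[0, 0, 0, 0, 0, 0], "drz":[0, 0, 0, 0, 0, 0]},
)

```text
time_s: 22.6
tcp_pos: [0.4358, -0.1201, 0.1202]
orientation: [0.765, 0.644, 0.0, 0.001]
wrist_force: [-0.5, -0.4, -1.2]
gripper_width: 0.317
gripper_force: 24.8
```

```bash
python3 -c "
from wp import *
s=manip.observe();y=-.1703;q=np.array([.5375,-.2896])+.046*np.array([-np.sin(y),np.cos(y)]);print(q)
go(s,*q,.115,np.pi/2+y)"
```

```text
[ 0.54529599 -0.24426544]
rotvec tool [ 0.002  0.001 -0.001] shift before turn [-0.1037  0.129   0.0055] after turn [-0.1038  0.1289  0.0052]
```

Converted, 0.0323 m / 0.8 = 0.0404, -0.0259 m / 0.8 = -0.0324.

Request:
drive_effector(
  plan={"tx":[-0.0324, -0.0324, -0.0324, -0.0324, 0, 0], "ty":[0.0404, 0.0404, 0.0404, 0.0404, 0, 0], "tz":[0, 0, 0, 0, 0, 0], "drx":[0, 0, 0, 0, 0, 0], "dry":[0, 0, 0, 0, 0, 0], "drz":[0, 0, 0, 0, 0, 0]},
)

```text
time_s: 23.2
tcp_pos: [0.5443, -0.2438, 0.1171]
orientation: [0.765, 0.644, -0.001, -0.002]
wrist_force: [0.0, 0.2, -1.2]
gripper_width: 0.313
gripper_force: 25.0
```

```bash
python3 -c "
from wp import *
s,c,V=wrist('w9')
go(s,.5453,-.2443,.014,np.pi/2-.1703)"
```

```text
[ 0.5443 -0.2438  0.1171] [-0.55   0.579  1.469  0.     1.097 -0.378] 23.2
rotvec tool [-0.004 -0.002 -0.002] shift before turn [-0.0004  0.0014  0.103 ] after turn [-0.0003  0.001   0.1031]
```

View pics/w9.png

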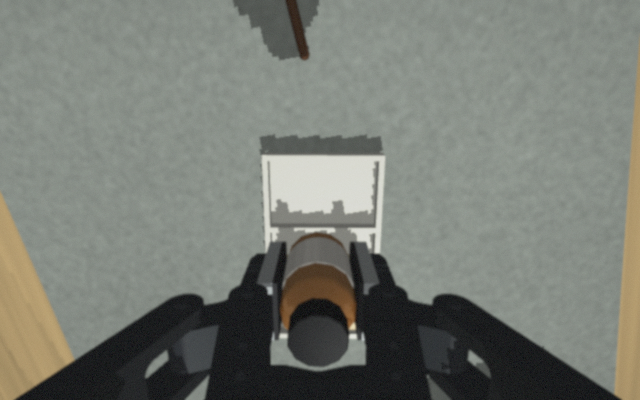

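Converted, 0.04 m / 0.8 = 0.05, 0.03 m / 0.8 = 0.0375.

```bash
python3 -c "
from wp import *
c=load('w9');V=c['view'];y=-.1703;R=np.array([[np.cos(y),-np.sin(y)],[np.sin(y),np.cos(y)]])
for p in((262,154),(384,154),(322,228)): print(p,((ray(c,V,p,.012)[:2]-[.5366,-.2896])@R).round(4))"
```

```text
(262, 154) [-0.0386  0.0755]
(384, 154) [0.0459 0.0754]
(322, 228) [0.0031 0.0205]
```

Request:
drive_effector(
  plan={"tx":[-0.0005, 0, 0, 0, 0, 0, 0], "ty":[0.0013, 0, 0, 0, 0, 0, 0], "tz":[0.05, 0.0375, 0.025, 0.0113, 0.005, 0, 0], "drx":[0, 0, 0, 0, 0, 0, 0], "dry":[0, 0, 0, 0, 0, 0, 0], "drz":[0, 0, 0, 0, 0, 0, 0]},
)

```text
time_s: 23.95
tcp_pos: [0.5469, -0.2447, 0.0175]
orientation: [0.765, 0.644, 0.0, 0.001]
wrist_force: [0.0, -0.0, 0.0]
gripper_width: 0.314
gripper_force: 25.0
```

Request:
drive_effector(
  plan={"tx":[0, 0, 0], "ty":[0, 0, 0], "tz":[0.0038, 0, 0], "drx":[0, 0, 0], "dry":[0, 0, 0], "drz":[0, 0, 0]},
)

```text
time_s: 24.25
tcp_pos: [0.5464, -0.2447, 0.0136]
orientation: [0.765, 0.644, 0.0, 0.0]
wrist_force: [0.1, -0.0, 0.2]
gripper_width: 0.317
gripper_force: 25.0
```

Request:
drive_effector(
  plan={"tx":[0, 0, 0], "ty":[0, 0, 0], "tz":[0, 0, 0], "drx":[0, 0, 0], "dry":[0, 0, 0], "drz":[0, 0, 0]},
  aperture=0.43,
)

```text
time_s: 24.55
tcp_pos: [0.5464, -0.2446, 0.0134]
orientation: [0.765, 0.644, 0.0, 0.0]
wrist_force: [-0.6, -0.5, 0.5]
gripper_width: 0.427
gripper_force: 0.0
```

Request:
drive_effector(
  plan={"tx":[0, 0, 0, 0, 0, 0], "ty":[0, 0, 0, 0, 0, 0], "tz":[-0.025, -0.0375, -0.0625, -0.0625, 0, 0], "drx":[0, 0, 0, 0, 0, 0], "dry":[0, 0, 0, 0, 0, 0], "drz":[0, 0, 0, 0, 0, 0]},
)

```text
time_s: 25.15
tcp_pos: [0.5468, -0.2448, 0.1647]
orientation: [0.765, 0.644, 0.0, 0.002]
wrist_force: [-0.0, -0.8, 0.3]
gripper_width: 0.428
gripper_force: 0.0
```

```bash
python3 -c "
from wp import *
wrist('w10')
c=optics.camera('top');im=c['color'][:,:,::-1][155:275,155:485];cv2.imwrite('pics/top2.png',cv2.resize(im,None,fx=2.4,fy=2.4,interpolation=cv2.INTER_CUBIC))"
```

```text
[ 0.5468 -0.2448  0.1647] [-0.549  0.531  1.411 -0.     1.196 -0.378] 25.15
```

View pics/w10.png

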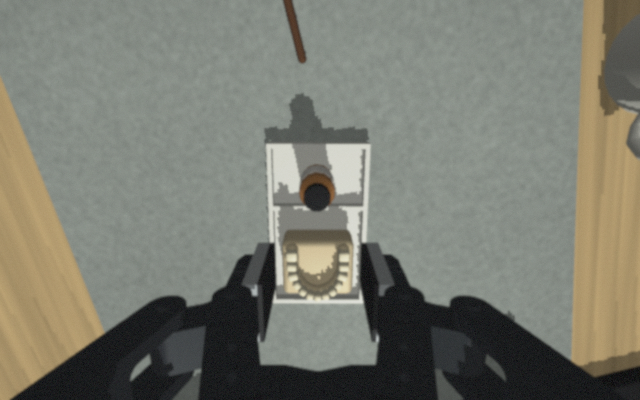

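View pics/top2.png

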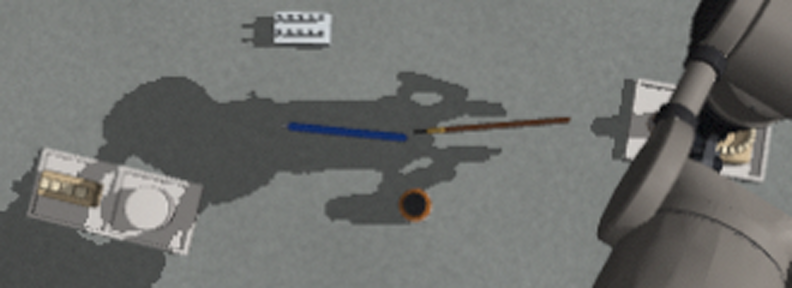

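```bash
python3 -c "
from wp import *
def f(n,o,y,ps):
    c=load(n);V=c['view'];R=np.array([[np.cos(y),-np.sin(y)],[np.sin(y),np.cos(y)]])
    for p,z in ps: print(n,p,((ray(c,V,p,z)[:2]-o)@R).round(4))
f('w10',[.5366,-.2896],-.1703,(((317,197),.061),((283,260),.035),((351,260),.035),((317,231),.035)))
f('w7',[.4637,.3339],-.2252,(((318,191),.043),))"
```

```text
w10 (317, 197) [0.0028 0.0439]
w10 (283, 260) [-0.0255 -0.0188]
w10 (351, 260) [ 0.0311 -0.0189]
w10 (317, 231) [0.0028 0.0071]
w7 (318, 191) [ 0.0018 -0.0429]
```

```bash
python3 -c "
from station import manip, optics
print(manip.hand_in())"
```

```text
the job is handed in; nothing more can be done
None
```

I placed all four items in their compartments and handed the job in at about 25 s of the 102 s allowed. My last camera checks showed each one upright and inside its limits, and the tall bottle and bur stand were left alone. The hand-in returned no verdict.

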